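# Send the vial holder round the L-slot of the sample reader

### The arm

A 6-joint arm with a two-finger parallel gripper is mounted at the origin on the work surface. World frame = base frame: x ahead of the robot, y to its left, z up, the work surface at z = 0. Lengths are in mm, angles in rad, forces in N, time in s.
With the tool pointing down it reaches from about 275 to 750 mm from the base axis. Payload 10.2 kg.
Tool frame: the origin (TCP) lies at the very end of the fingers, on their centre line; the grasp point (between the pads) lies 19 mm behind it (ctrl.tcp_to_grasp is the distance from the TCP to the grasp point, in mm); z points along the fingers, y is the direction in which the jaws open and shut (so a half turn about z gives the same grasp; the last joint's range is limited). The gripper opens to 85 mm and grips with 20 to 120 N. Pads are 22 mm wide; open, the fingers measure 114 mm over their backs; the gripper's body (76 mm by 85 mm) begins 54 mm behind the grasp point. The pads swing forward as they close: fully open they stand 13 mm farther back than shut.
Start: joints at [0.995, 0.313, 1.498, -0, 1.331, -0.223], TCP at [181.414, 492.666, 202.894] pointing down, gripper open.
Joint ranges: [-2.94, 2.94], [-0.97, 2.17], [0.19, 2.56], [-1.23, 4.37], [0.02, 3.11], [-2.88, 2.88]. Speed limits (rad/s): [2.39, 2.39, 3.01, 3.14, 3.14, 3.14].

### API

Orientations are given as a unit quaternion [w, x, y, z].
In Python, from rig import ctrl, cams, job gives the robot as it stands. The module is installed in compiled form; this text tells all that it offers.
- The arm moves only by the tool drive_tool, never from a script. Its arguments are lists of equal length, an entry for each row: "gripper": the opening, from 0 (shut) to 1 (fully open); "dp": the shift along the tool's x, y, z normalised to -1 to 1, where 1 is 0.2 m, a list of three; "twist": the turn about the tool's z normalised to -1 to 1, where 1 is 90 degrees. In form: {"gripper": [gripper, ...], "dp": [[tx, ty, tz], ...], "twist": [twist, ...]}. A call has 1 to 20 rows; each row is the pose to reach, as a shift and turn from the pose commanded when the call began, along the tool's axes at that moment; what a row does not reach only later rows make up. A row lasts 1/10 s, in which the tool goes at most 50 mm and 8.59 degrees, less where a joint would pass 70% of its speed; a pose out of reach is approached as far as the arm can. A call with a number of a shift or a turn outside -1 to 1 is refused whole. A call with a gripper value outside its range is refused whole. The fingers move at their own pace and stop on an object; "newtons" is the grip in N (left out, the last holds). Time passes only in rows, so rows that repeat a pose let the fingers close. It gives the time, the measured TCP pose, the force and the opening at its end, in the units of the state.
- ctrl.sense(): the state, without advancing time (a new reading comes with each control period).
- cams.capture(name): name is "side" or "top"; returns a dict with "pixels" (400x640x3 uint8, red, green, blue), "camera_matrix" (3x3 intrinsics, pixels), "xyz" and "orientation" of the camera in the world. Camera axes: x right, y down, z forward; pixel columns grow to the right and rows downward; lengths in mm; the calibration is good to about 2 mm. A picture is of the moment at which its call begins. There is no depth.
- job.finish_job(): hands the job in, once; it reports no verdict.
The state is a dict: "time_s": time; "joints": joint angles; "dq": joint speeds; "tau": joint torques, N m; "eef_pos": TCP position; "ee_rot": TCP orientation; "force": force on the tool from outside, world axes, zero at the start; "wrist_torque": the same for the moment, N m; "grip_width": opening from 0.0 (shut) to 1.0 (fully open).
Only numpy, scipy, OpenCV 4.12 (cv2) and the standard library are available. Lean on these libraries where they do the work, as an engineer would, in place of code of your own. Each camera call takes 0.05 s, during which the arm holds its last target.

### The job

On the lab bench, push the blue vial holder along the L-shaped slot of the sample reader with the fingertips: away from its loading end to the corner, then round the corner and along the short arm, fully home at the slot's end in front of the black detector head. Only push the holder, gently: do not squeeze or lift it, do not touch the amber vial standing in it, and leave the bottle, glass jar and dish beside the reader where they are. Finish with the holder at rest there and the hand clear.

Things in the scene. Friction and masses are not known exactly. Their poses are not given: they have to be found in the camera images.
- reader: Sample reader, a fixed white-topped box 200 (x) by 180 (y) by 45 mm high. Origin at the centre of its underside, z up; flat deck at z = 45 with an L-shaped slot 13 mm wide. The long arm runs along its +x, the short arm from the corner along its +y. Its place and yaw (to 0.5 rad either way) vary. A black detector head (x 8 to 72, y 70 to 90 mm, 40 high) stands on the deck.
- slot_load (a point): On the deck, where the holder's axis stands when its pin is against the loading end of the long arm (reader frame, mm: -51.5, -30, 45).
- slot_corner (a point): On the deck, where the holder's axis stands when pushed fully into the corner of the slot (reader frame, mm: 41.5, -30, 45). The pin has 1.5 mm of play to each side in the slot, whose short arm has its centre line at x = 40.
- slot_home (a point): On the deck, where the holder's axis stands when fully home against the end of the short arm (reader frame, mm: 40, 41.5, 45). A green mark lies just past it; the cup then stops 6.5 mm short of the detector head.
- holder: Blue round cup, 44 mm outside diameter, 40 mm high, on the deck, 0.18 to 0.35 kg. Origin at the centre of its underside, on the axis of its steel pin (10 mm) that goes down through the slot; a foot below keeps it captive with 1.5 mm vertical play. Slides with dry friction (1 to 4 N), no spring, stays where left, may spin about its pin. Starts within 20 mm of the loading end.
- vial: Amber glass vial with a white cap, 22 mm diameter, 52 mm tall, standing loose in the holder's cup and 18 mm out of it. Origin at the centre of its underside, 6 mm above the holder's. Its wall is 11 mm inside the cup's outside. Must not be touched.
- bottle_center (a point): Centre of a loose amber bottle, 54 mm diameter, 115 mm tall, standing on the bench beside the reader's +y side. Leave alone.
- jar_center (a point): Centre of a loose open glass jar 80 by 60 by 50 mm tall, on the bench beside the reader's -y side. Leave alone.
- dish_center (a point): Centre of a loose shallow glass dish holding a red and a yellow stained slide, 90 mm diameter, 16 mm tall, on the bench on the reader's +y side. Leave alone.
Things that resemble listed ones, but are neither listed nor needed, are in the scene too. There is more than one size of the holder; the one meant has the size given above. There is more than one size of the vial; the one meant has the size given above.

How it is judged (in metres and radians):
On the way, in this order (a step that is already met when the one before it is completed fails the run):
1. the holder has been pushed along the long arm to the corner (x of holder in the frame of reader above 0.035 m and y of holder in the frame of reader below -0.02 m), for 0.05 s.
2. the holder is fully home at the end of the short arm (y of holder in the frame of reader above 0.0375 m), for 0.2 s.
At the end, for the whole second after the job is handed in: The holder stands upright and at rest within 4 mm of the home end of the short arm, with the vial still standing fully down in its cup (y of holder in the frame of reader above 0.0375 m and x of holder in the frame of reader between 0.035 and 0.045 m and linear speed of holder below 0.01 m/s and angle between holder's own z axis and vertical below 0.1 rad and horizontal distance between vial and holder below 0.006 m and z of vial in the frame of holder below 0.01 m); the robot touches nothing.
It fails at once if the holder is lifted off the deck or tipped (z of holder in the frame of reader above 0.051 m or angle between holder's own z axis and vertical above 0.25 rad).
It fails at once if the vial is lifted out of the cup (z of vial in the frame of holder above 0.014 m).
It fails at once if the robot touches the vial (contact force between the arm and vial above 1 N).
It fails at once if the holder is squeezed or pushed with more than 35 N (contact force between the fingers and holder above 35 N).
It fails at once if the bottle, jar or dish is moved more than 15 mm (distance of any of bottle_center, jar_center, dish_center from where it was at the start of the episode above 0.015 m).
It also fails if it takes over 58 s, if anything falls off the work surface, if the arm or the gripper's body presses on something with over 40 N, if the wrist force passes 120 N, or if a joint passes its speed limit or range.

## Working session

There is one attempt and no reset: what is moved stays moved. The work goes in short steps, Python scripts to look and compute and a tool call to move; the robot and the scene stay as the last step left them, time stands still between calls to the robot, and variables do not carry over. Pictures are saved under pics/ and viewed, and the job is handed in when it is done.

Besides the shell and the picture viewer there is one more tool, called after "Request:" as name([rows], argument=value, ...), one row to a line, values as JSON. drive_tool: Moves the arm, as the interface text tells. Scaled input: -1 to 1 covers 0.2 m each way for a shift and 90 degrees each way for a turn. Its arguments: {"type":"object","properties":{"gripper":{"type":"array","items":{"type":"number"}},"dp":{"type":"array","items":{"type":"array","items":{"type":"number"}}},"twist":{"type":"array","items":{"type":"number"}},"newtons":{"type":"number"}},"required":["gripper","dp","twist"]}

```bash
ls; mkdir -p pics
cat > h.py <<'E'
import numpy as np, cv2, json
from rig import ctrl, cams, job
from scipy.spatial.transform import Rotation as R
def cap(n,f):
    d=cams.capture(n); cv2.imwrite(f'pics/{f}.png',cv2.cvtColor(d['pixels'],cv2.COLOR_RGB2BGR))
    np.savez(f'pics/{f}.npz',K=d['camera_matrix'],t=d['xyz'],q=d['orientation'],im=d['pixels']); return d
def load(f):
    z=np.load(f'pics/{f}.npz'); q=z['q']; M=R.from_quat([q[1],q[2],q[3],q[0]]).as_matrix() if q.size==4 else q
    return z['K'],np.array(z['t']),M,z['im']
def proj(f,P):
    K,t,M,_=load(f); c=(np.atleast_2d(P)-t)@M; u=c@K.T; return u[:,:2]/u[:,2:]
def onz(f,uv,z):
    K,t,M,_=load(f); uv=np.atleast_2d(uv); d=np.c_[uv,np.ones(len(uv))]@np.linalg.inv(K).T@M.T
    return t+d*((z-t[2])/d[:,2])[:,None]
E
python3 - <<'E'
from h import *
for n in('side','top'):
    d=cap(n,n+'0'); print(n,d['camera_matrix'],d['xyz'],d['orientation'])
print(ctrl.sense())
E
```

```text
pics
side [[411.12304197   0.         318.4718799 ]
 [  0.         411.12304197 198.68501063]
 [  0.           0.           1.        ]] [438.9141294  532.55376452 573.57745287] [ 0.03775943 -0.09303626  0.91428801 -0.39242313]
top [[364.3737152    0.         317.71048517]
 [  0.         364.3737152  203.86780393]
 [  0.           0.           1.        ]] [433.85003488  39.96755168 853.09473598] [-0.03180278  0.71204065 -0.69956022  0.05101176]
{'time_s': 0.1, 'joints': array([ 9.94613835e-01,  3.13440211e-01,  1.49829647e+00, -5.67195802e-06,
        1.33100517e+00, -2.23431010e-01]), 'dq': array([-4.88099883e-05, -1.64423343e-03, -4.15603692e-03,  1.17455022e-03,
       -1.24945910e-03, -1.32531706e-03]), 'tau': array([ 1.92668282e-03, -4.12898540e+01, -2.60137761e+01, -2.47575827e-04,
        3.10286596e-03, -1.57369891e-05]), 'eef_pos': array([181.2731184 , 492.45886677, 202.39303299]), 'ee_rot': array([-2.21118296e-04,  1.75462007e-01,  9.84486035e-01, -5.30352330e-04]), 'force': array([-0.25208331,  0.01987845, -0.70322062]), 'wrist_torque': array([-0.00955335, -0.01337563,  0.00450582]), 'grip_width': 0.9988758383306787}
```

View pics/top0.png

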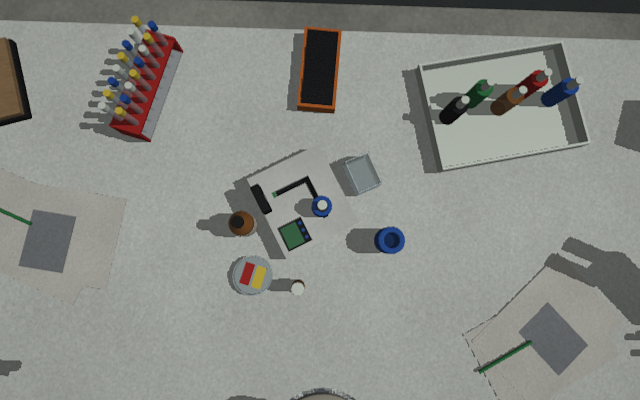

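View pics/side0.png

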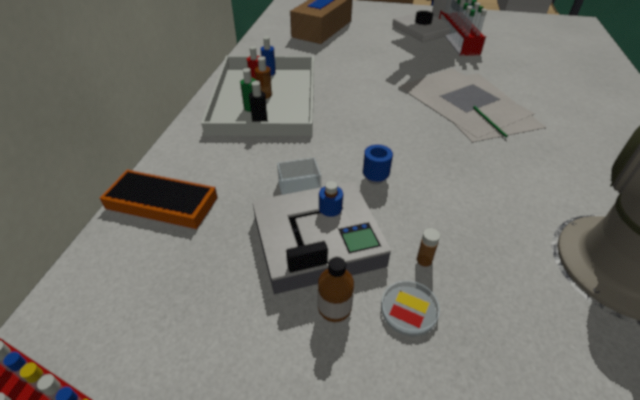

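Run:
```python
from h import *
im=cv2.imread('pics/top0.png')[135:285,200:400]
cv2.imwrite('pics/top0c.png',cv2.resize(im,None,fx=4,fy=4,interpolation=cv2.INTER_CUBIC))
im=cv2.imread('pics/side0.png')[140:300,240:440]
cv2.imwrite('pics/side0c.png',cv2.resize(im,None,fx=3.7,fy=3.7,interpolation=cv2.INTER_CUBIC))
```

```text
(no output)
```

View pics/top0c.png

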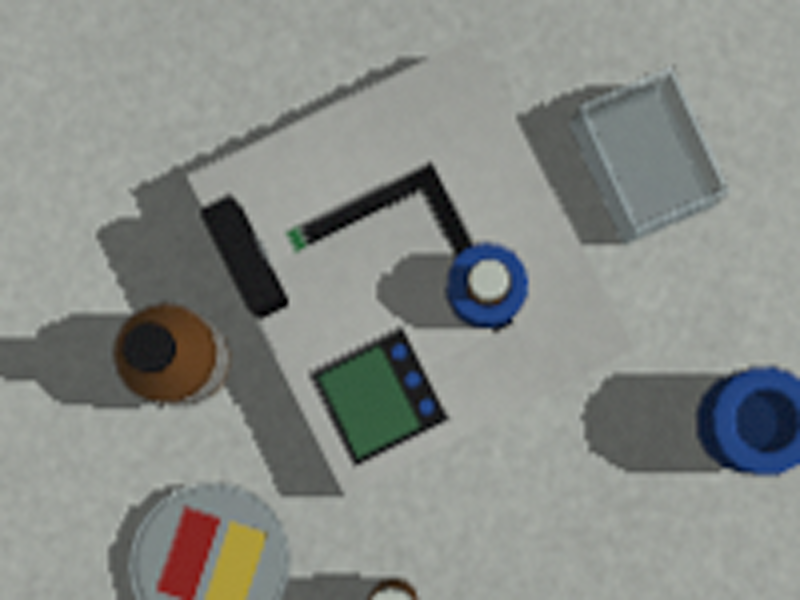

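View pics/side0c.png

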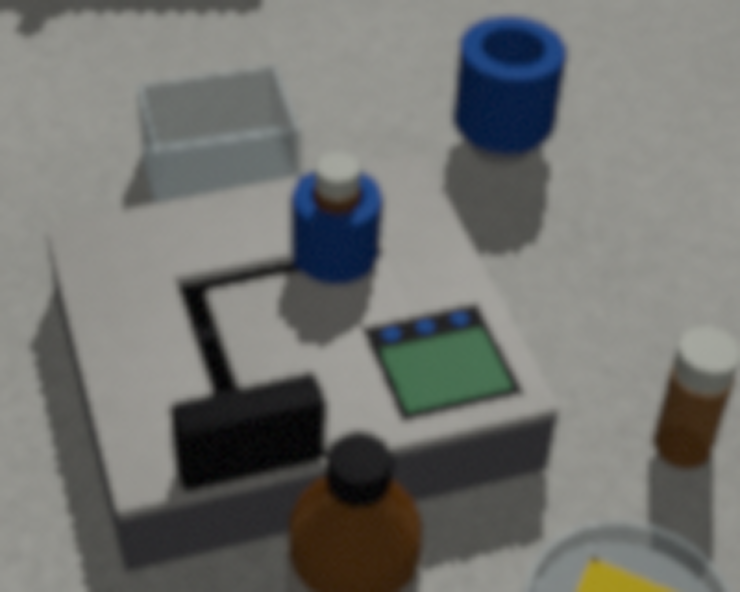

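```bash
cat > fit.py <<'E'
from h import *
from scipy.optimize import least_squares
T=[((188,172),(100,90,45)),((343,495),(-100,90,45)),((432,163),(46.5,-36.5,45)),((301,242),(33.5,46.5,45)) ,((202,210),(72,90,85)),((262,318),(8,90,85)),((288,300),(8,70,85)),((232,196),(72,70,85))]
S=[((120,515),(100,90,45)),((553,412),(-100,90,45)),((50,238),(100,-90,45)),((180,280),(46.5,-36.5,45)),((205,292),(33.5,-23.5,45)),((128,568),(100,90,0))]
def full(p,s,o): return (np.array(p)+.5)/s-.5+o
def w(p,P):
    c,s=np.cos(p[2]),np.sin(p[2]); P=np.atleast_2d(np.array(P,float))
    return np.c_[p[0]+c*P[:,0]-s*P[:,1],p[1]+s*P[:,0]+c*P[:,1],P[:,2]]
def inv(p,W):
    c,s=np.cos(p[2]),np.sin(p[2]); d=np.atleast_2d(W)[:,:2]-p[:2]; return np.c_[c*d[:,0]+s*d[:,1],-s*d[:,0]+c*d[:,1]]
tu=full([a for a,_ in T],4,(200,135)); su=full([a for a,_ in S],3.7,(240,140))
def res(p,use='ts'):
    r=[]
    if 't' in use: r.append((proj('top0',w(p,[b for _,b in T]))-tu).ravel())
    if 's' in use: r.append((proj('side0',w(p,[b for _,b in S]))-su).ravel())
    return np.concatenate(r)
if __name__=='__main__':
    for use in('t','s','ts'):
        s=least_squares(res,[480,60,.46],args=(use,),loss='soft_l1'); print(use,s.x,np.round(res(s.x,use).reshape(-1,2),1).tolist())
    p=s.x; np.save('p.npy',p)
    print('home,corner,load',w(p,[[40,41.5,45],[41.5,-30,45],[-51.5,-30,45]]))
    # cup top rim centre & cap
    a=onz('top0',full([(487,285)],4,(200,135)),85); b=onz('top0',full([(489,280)],4,(200,135)),45+6+52)
    print('cup',a,inv(p,a),'cap',b,inv(p,b))
    for n,uv,z in(('bottlecap',(150,347),115),('jar',(648,157),50),('dish',(210,562),16)):
        q=onz('top0',full([uv],4,(200,135)),z); print(n,q,inv(p,q))
    # overlay
    ov=cv2.resize(cv2.imread('pics/top0.png')[135:285,200:400],None,fx=4,fy=4)
    os=cv2.resize(cv2.imread('pics/side0.png')[140:300,240:440],None,fx=3.7,fy=3.7)
    th=np.linspace(0,2*np.pi,60)
    h=inv(p,a)[0]
    L=[[(x,y,45) for x,y in((-100,-90),(100,-90),(100,90),(-100,90),(-100,-90))],[(x,y,45) for x,y in((-58,-36.5),(46.5,-36.5),(46.5,46.5),(33.5,46.5),(33.5,-23.5),(-58,-23.5))],
       [(h[0]+22*np.cos(t),h[1]+22*np.sin(t),85) for t in th],[(h[0]+22*np.cos(t),h[1]+22*np.sin(t),45) for t in th]]
    for l in L:
        for im,n,s,o in((ov,'top0',4,(200,135)),(os,'side0',3.7,(240,140))):
            q=(proj(n,w(p,l))+.5-o)*s-.5; cv2.polylines(im,[q.round().astype(int)],False,(0,0,255),1)
    cv2.imwrite('pics/ovt.png',ov); cv2.imwrite('pics/ovs.png',os)
E
python3 fit.py
```

```text
t [5.36140093e+02 5.25321449e+01 4.81573550e-01] [[0.1, 1.0], [0.7, 0.9], [0.4, -0.4], [2.4, 1.3], [-0.8, -0.4], [-2.7, -0.5], [-0.6, -0.2], [0.2, -1.0]]
s [5.35833422e+02 5.17640933e+01 4.81763567e-01] [[-0.2, -0.4], [2.2, -0.2], [-0.5, -3.0], [-1.0, -0.1], [1.0, 0.3], [-0.3, 1.6]]
ts [5.35962891e+02 5.21498128e+01 4.81774425e-01] [[0.3, 1.1], [0.9, 0.9], [0.5, -0.3], [2.6, 1.3], [-0.6, -0.3], [-2.5, -0.4], [-0.4, -0.1], [0.4, -0.9], [-0.4, -0.2], [2.1, -0.0], [-0.7, -2.9], [-1.1, 0.0], [0.9, 0.4], [-0.5, 1.8]]
home,corner,load [[552.18073357 107.46013355  45.        ]
 [586.63968805  44.79371147  45.        ]
 [504.22549355   1.70194259  45.        ]]
cup [[520.34160603  11.93976516  85.        ]] [[-32.47459879 -28.3949451 ]] cap [[520.94265761  11.59795145 103.        ]] [[-32.10034261 -28.97635022]]
bottlecap [[482.25728706 182.53176459 115.        ]] [[ 12.82026724 140.42573116]]
jar [[598.44668404 -78.85030136  50.        ]] [[  -5.32768989 -145.04092542]]
dish [[368.29256659 163.0420679   16.        ]] [[-97.2029171  175.96028752]]
```

View pics/ovt.png

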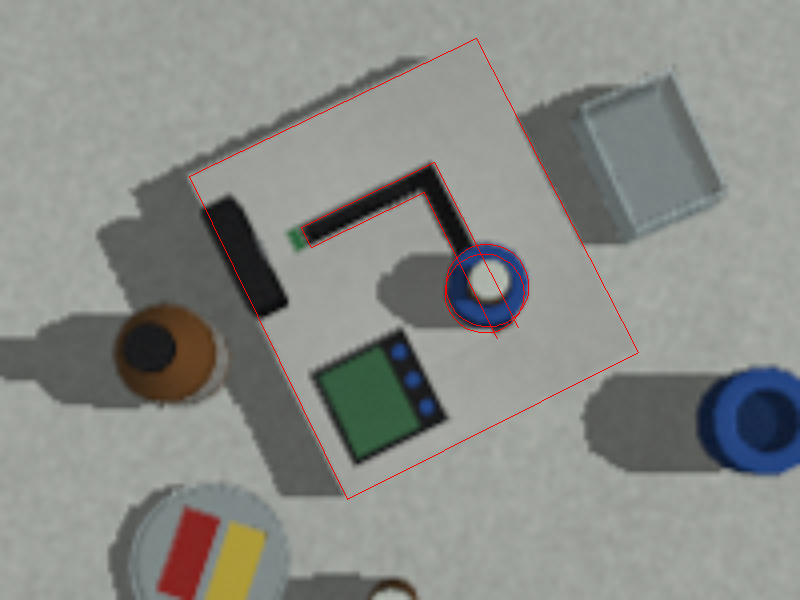

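View pics/ovs.png

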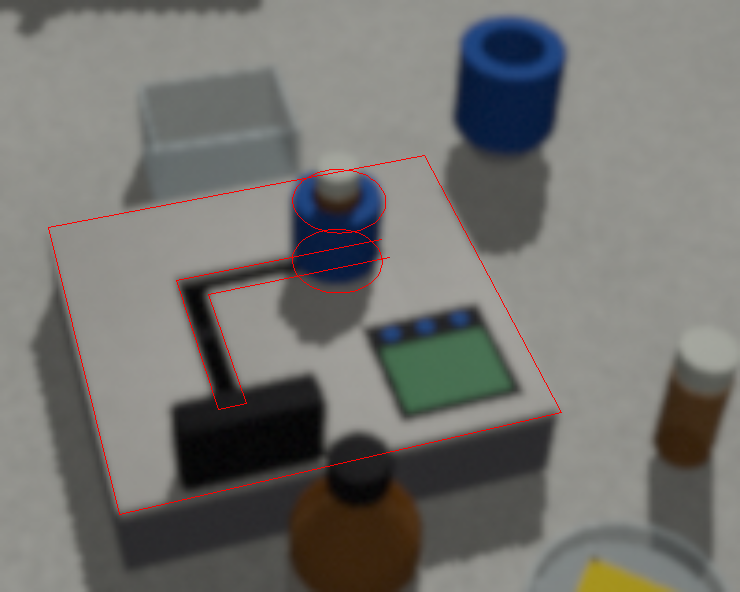

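```bash
cat > go.py <<'E'
from h import *
from fit import w,inv
import sys
p=np.load('p.npy')
def st():
    s=ctrl.sense(); q=s['ee_rot']; M=R.from_quat([q[1],q[2],q[3],q[0]]).as_matrix()
    return s,M
def show():
    s,M=st(); a=np.degrees(np.arctan2(M[1,0],M[0,0]))
    print('t',round(s['time_s'],2),'tcp',s['eef_pos'].round(1),'reader',inv(p,s['eef_pos'][None])[0].round(1),'xang rel reader',round(a-np.degrees(p[2]),2),'tilt',M[:,2].round(3),'F',s['force'].round(1),'grip',round(s['grip_width'],3))
def need(rx,ry,z,ang):
    s,M=st(); T=w(p,[[rx,ry,z]])[0]; d=M.T@(T-s['eef_pos'])
    a=np.degrees(np.arctan2(M[1,0],M[0,0]))-np.degrees(p[2]); 
    print('dp',(d/200).round(4),'twist',round(((a-ang+180)%360-180)/90,4))
if __name__=='__main__':
    show()
    if len(sys.argv)>1: need(*map(float,sys.argv[1:5]))
E
python3 go.py -92 -29.5 150 0
```

```text
t 0.1 tcp [181.3 492.5 202.4] reader [-110.3  554.5] xang rel reader 132.19 tilt [-0.001 -0.001 -1.   ] F [-0.3  0.  -0.7] grip 0.999
dp [-2.2253 -1.8929  0.2635] twist 1.4687
```

Request:
drive_tool([
  [-0.12,-0.1,0],
  [-0.25,-0.21,0],
  [-0.37,-0.32,0],
  [-0.5,-0.43,0],
  [-0.62,-0.53,0],
  [-0.75,-0.64,0],
  [-0.87,-0.74,0],
  [-1,-0.85,0],
  [-1,-0.85,0],
], gripper=[0,0,0,0,0,0,0,0,0], twist=[0.08,0.16,0.24,0.32,0.4,0.48,0.56,0.64,0.7], newtons=20)

```text
time_s: 1.0
eef_pos: [311.7, 261.6, 202.7]
ee_rot: [0.0, 0.667, 0.745, -0.0]
force: [-0.6, 1.1, -0.2]
grip_width: -0.002
```

```bash
python3 go.py -92 -29.5 150 0
```

```text
t 1.0 tcp [311.7 261.6 202.7] reader [-101.7  289.6] xang rel reader 68.69 tilt [-0.    -0.001 -1.   ] F [-0.6  1.1 -0.2] grip -0.002
dp [-1.4684  0.6251  0.2647] twist 0.7632
```

Request:
drive_tool([
  [-0.12,0.05,0],
  [-0.25,0.1,0],
  [-0.37,0.16,0],
  [-0.5,0.21,0],
  [-0.62,0.26,0],
  [-0.75,0.31,0],
  [-0.87,0.37,0],
  [-1,0.42,0],
  [-1,0.42,0],
  [-1,0.42,0],
], gripper=[0,0,0,0,0,0,0,0,0,0], twist=[0.08,0.16,0.24,0.32,0.4,0.48,0.56,0.64,0.72,0.763])

```text
time_s: 2.0
eef_pos: [417.5, 74.7, 202.5]
ee_rot: [-0.0, 0.971, 0.24, -0.0]
force: [-1.2, 0.3, 0.0]
grip_width: -0.0
```

```bash
python3 go.py -92 -29.5 150 0
```

```text
t 2.0 tcp [417.5  74.7 202.5] reader [-94.6  74.9] xang rel reader 0.17 tilt [-0.001  0.    -1.   ] F [-1.2  0.3  0. ] grip -0.0
dp [0.0114 0.5222 0.2624] twist 0.0019
```

Request:
drive_tool([
  [0,0.15,0],
  [0,0.3,0.0],
  [0.01,0.42,0.1],
  [0.01,0.522,0.2],
  [0.01,0.522,0.35],
  [0.01,0.522,0.46],
  [0.01,0.522,0.46],
], gripper=[0,0,0,0,0,0,0], twist=[0,0,0,0,0.002,0.002,0.002])

```text
time_s: 2.7
eef_pos: [466.6, -15.4, 108.4]
ee_rot: [-0.001, 0.97, 0.241, -0.003]
force: [-0.1, 0.2, 0.4]
grip_width: -0.0
```

```bash
python3 go.py -92 -29.5 55 0
cat > look.py <<'E'
from h import *
import sys
f=sys.argv[1]
for n,s,o in(('top',4,(200,135)),('side',3.7,(240,140))):
    cap(n,n+f)
    im=cv2.imread(f'pics/{n}{f}.png'); im=im[o[1]:o[1]+(150 if n=='top' else 160),o[0]:o[0]+200]
    cv2.imwrite(f'pics/{n}{f}c.png',cv2.resize(im,None,fx=s,fy=s,interpolation=cv2.INTER_CUBIC))
E
python3 look.py 1; python3 -c "
from h import *
s=ctrl.sense()
for n,sc,o in(('top1',4,(200,135)),('side1',3.7,(240,140))): print((proj(n,s['eef_pos'])+.5-o)*sc-.5)"
```

```text
t 2.7 tcp [466.6 -15.4 108.4] reader [-92.7 -27.8] xang rel reader 0.31 tilt [-0.006  0.002 -1.   ] F [-0.1  0.2  0.4] grip -0.0
dp [0.0048 0.0097 0.2671] twist 0.0035
[[541.85621376 381.36244433]]
[[459.66480566 134.65035938]]
```

View pics/top1c.png

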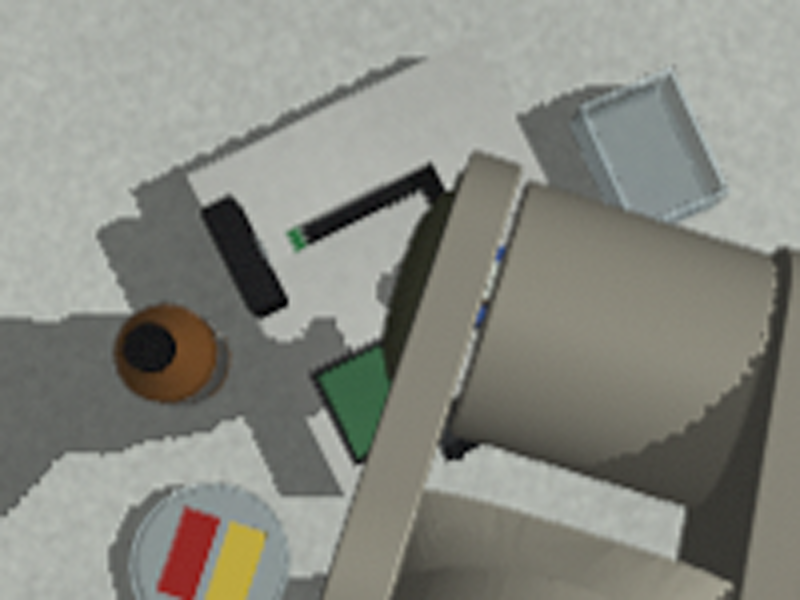

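View pics/side1c.png

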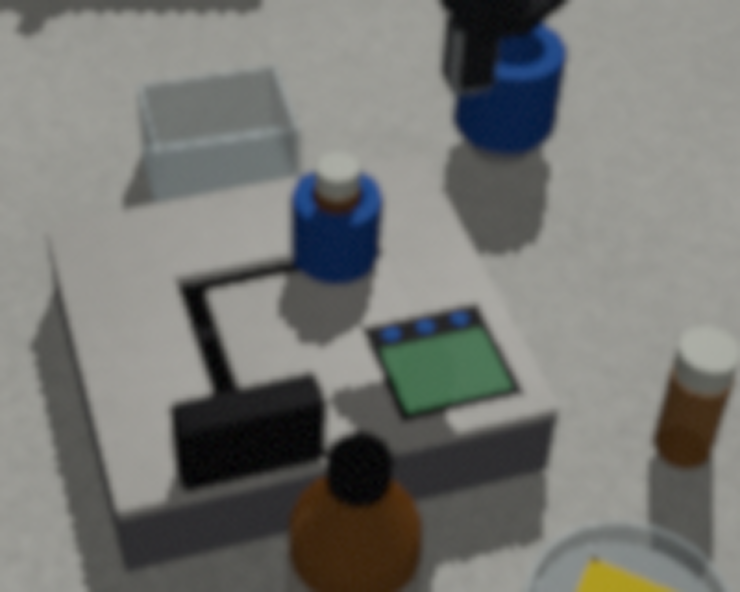

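Run:
```python
from h import *
im=cv2.imread('pics/side1.png')[110:220,300:420]
im=cv2.convertScaleAbs(im,alpha=1.8,beta=20)
big=cv2.resize(im,None,fx=5,fy=5,interpolation=cv2.INTER_CUBIC)
e=ctrl.sense()['eef_pos']
for dz,c in((0,(0,0,255)),(20,(0,255,0)),(40,(255,0,0))):
    q=(proj('side1',e+[0,0,dz])[0]+.5-(300,110))*5-.5; cv2.circle(big,tuple(q.round().astype(int).tolist()),3,c,-1)
cv2.imwrite('pics/z1.png',big)
```

```text
(no output)
```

View pics/z1.png

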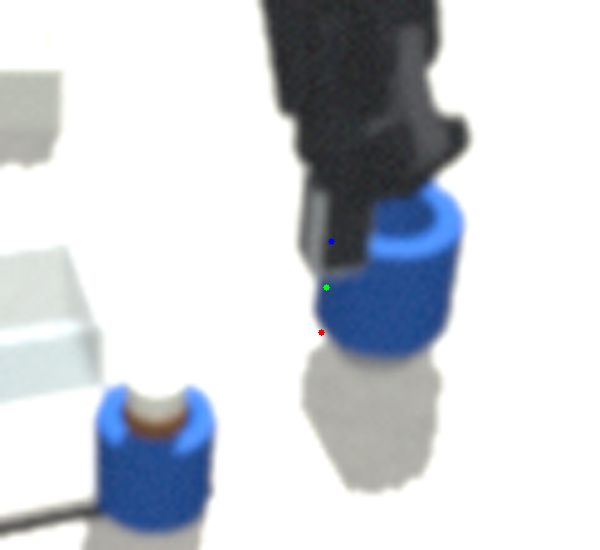

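```bash
python3 go.py -92 -29.5 55 0
python3 - <<'E'
from h import *
from fit import full,w
K,t,M,_=load('side1'); print(M.round(3)); K,t,M,_=load('top1'); print(M.round(3))
# decoy cup top rim centre in top: assume height unknown
a=full([(765,420)],4,(200,135)); 
for z in(50,60): 
    P=onz('top0',a,z); print(z,P,proj('side0',P), 'seen', full([(512,46)],3.7,(240,140)))
# decoy vial cap, bottle cap
for nm,uv,z,sv in(('bottle',(150,347),115,(360,450)),):
    P=onz('top0',full([uv],4,(200,135)),z); print(nm,P,proj('side0',P),full([sv],3.7,(240,140)))
P=onz('top0',full([(489,280)],4,(200,135)),103); print('cap',proj('side0',P),full([(338,163)],3.7,(240,140)))
E
```

```text
t 2.8 tcp [468.6 -15.8 111.5] reader [-91.2 -28.9] xang rel reader 0.34 tilt [ 0. -0. -1.] F [ 0.  -0.6 -0.3] grip 0.001
dp [-0.004   0.0027  0.2823] twist 0.0038
[[-0.98  -0.14   0.142]
 [-0.2    0.675 -0.711]
 [ 0.004 -0.725 -0.689]]
[[ 0.016 -0.993  0.117]
 [-0.999 -0.019 -0.026]
 [ 0.028 -0.117 -0.993]]
50 [[ 452.27842052 -143.92861192   50.        ]] [[376.94677184 160.21816475]] seen [[378.01351351 152.06756757]]
60 [[ 452.04895337 -141.63876795   60.        ]] [[377.45075319 157.0325283 ]] seen [[378.01351351 152.06756757]]
bottle [[482.25728706 182.53176459 115.        ]] [[336.92814033 263.5245326 ]] [[336.93243243 261.25675676]]
cap [[331.17695523 185.85846297]] [[330.98648649 183.68918919]]
```

```bash
cat > pnp.py <<'E'
from h import *
from fit import *
p=np.load('p.npy'); s0=np.array([468.6,-15.8,111.5])
K,t,M,_=load('side1')
obj=list(w(p,[b for _,b in S])); pix=list(su)
# slot inner, detector top corners
for r,uv in(((72,70,85),(170,408)),((8,70,85),(316,378)),((8,90,45),(325,455)),((72,90,45),(182,487)),((-100,-90,45),(438,193))):
    obj.append(w(p,[r])[0]); pix.append(full(uv,3.7,(240,140)))
obj.append(onz('top0',full([(489,280)],4,(200,135)),103)[0]); pix.append(full((338,163),3.7,(240,140)))
obj.append(onz('top0',full([(150,347)],4,(200,135)),115)[0]); pix.append(full((360,450),3.7,(240,140)))
obj.append(s0); pix.append((np.array((340,272))+.5)/5-.5+(300,110))
obj=np.array(obj);pix=np.array(pix)
pr=proj('side1',obj); print((pix-pr).round(1).tolist())
rv,_=cv2.Rodrigues(M.T); tv=-M.T@t
for n in (len(obj),len(obj)-1):
    ok,r,tt=cv2.solvePnP(obj[:n],pix[:n],K,None,rv.copy(),tv.reshape(3,1).copy(),useExtrinsicGuess=True)
    Rm=cv2.Rodrigues(r)[0]; print('cam',(-Rm.T@tt).ravel(),'fwd',Rm[2]); q=cv2.projectPoints(obj,r,tt,K,None)[0][:,0]; print((pix-q).round(1).tolist())
E
python3 pnp.py
```

```text
[[0.4, 0.2], [-2.1, 0.0], [0.7, 2.9], [1.1, -0.0], [-0.9, -0.4], [0.5, -1.8], [0.4, 1.4], [-0.2, 2.0], [-1.0, -2.9], [-0.5, -3.3], [3.7, 10.1], [-0.2, -2.2], [0.0, -2.3], [3.8, -12.0]]
cam [419.40522127 544.69107414 547.58833575] fwd [ 0.17232498 -0.73264035 -0.65843923]
[[1.0, 1.2], [-3.9, 0.8], [-0.4, 1.6], [0.3, -0.6], [-1.7, -0.8], [0.5, -2.1], [1.1, 3.2], [-0.2, 3.7], [-1.4, -2.0], [-0.2, -2.3], [1.8, 8.9], [-0.8, -1.5], [1.1, 1.4], [2.8, -11.2]]
cam [430.7941557  560.92022341 561.00829138] fwd [ 0.15293766 -0.73926265 -0.65582072]
[[0.4, 2.1], [-1.0, -1.4], [-1.2, 1.0], [0.2, -1.7], [-1.7, -2.0], [0.9, -0.9], [0.1, 3.0], [-0.1, 2.5], [-0.5, -2.5], [-0.3, -1.9], [3.3, 5.6], [-0.8, -4.4], [0.8, 0.7], [3.7, -15.0]]
```

View pics/side1.png

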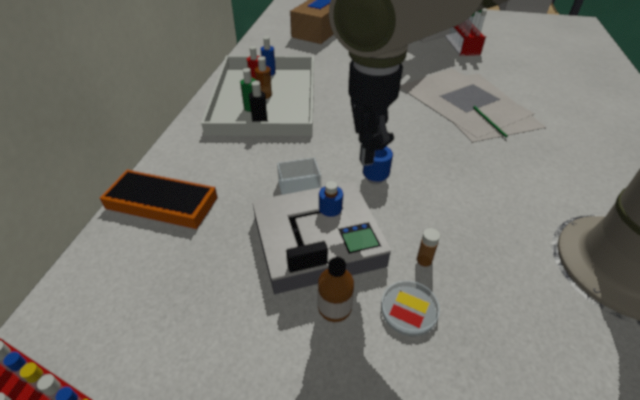

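```bash
cat > pnp2.py <<'E'
from h import *
from fit import *
p=np.load('p.npy')
K,t,M,_=load('side1')
Sx=S+[((170,408),(72,70,85)),((316,378),(8,70,85)),((325,455),(8,90,45)),((182,487),(72,90,45))]
Wr=np.array([b for _,b in Sx],float); Wp=full([a for a,_ in Sx],3.7,(240,140))
Tr=np.array([b for _,b in T],float)
for nm,f,o,x in(('side','side1',Wr,Wp),('top','top0',Tr,tu)):
    K,t,M,_=load(f)
    c,s=np.cos(p[2]),np.sin(p[2]); A=np.array([[c,-s,0],[s,c,0],[0,0,1]]); b=np.array([p[0],p[1],0])
    r0=cv2.Rodrigues(M.T@A)[0]; t0=(M.T@(b-t)).reshape(3,1)
    ok,r,tt=cv2.solvePnP(o,x,K,None,r0.copy(),t0.copy(),useExtrinsicGuess=True)
    q=cv2.projectPoints(o,r,tt,K,None)[0][:,0]; print(nm,(x-q).round(1).tolist())
    Rr=M@cv2.Rodrigues(r)[0]; print('reader in world',(t+M@tt.ravel()).round(1)); print(Rr.round(3))
E
python3 pnp2.py
```

```text
side [[-0.4, 1.1], [0.8, 0.6], [-0.4, 1.8], [1.0, -0.7], [-0.8, -0.9], [-0.4, -0.3], [0.2, 1.2], [0.9, 1.8], [-0.0, -2.1], [-0.7, -2.5]]
reader in world [539.7  38.5 -15.7]
[[ 0.886 -0.464  0.004]
 [ 0.464  0.886  0.008]
 [-0.008 -0.005  1.   ]]
top [[0.8, -0.1], [0.0, 0.4], [0.7, 0.4], [-1.7, -0.8], [-0.0, -0.0], [1.7, -0.0], [-0.4, -0.4], [-1.1, 0.5]]
reader in world [540.8  59.1 -11.9]
[[ 0.884 -0.465 -0.058]
 [ 0.459  0.884 -0.091]
 [ 0.094  0.054  0.994]]
```

Run:
```python
from h import *
im=cv2.imread('pics/side0.png')[150:235,245:400].astype(float)
im=np.clip((im-90)*2.2,0,255).astype(np.uint8)
cv2.imwrite('pics/z2.png',cv2.resize(im,None,fx=5,fy=5,interpolation=cv2.INTER_CUBIC))
im=cv2.imread('pics/top0.png')[135:285,235:395].astype(float)
im=np.clip((im-110)*3,0,255).astype(np.uint8)
cv2.imwrite('pics/z3.png',cv2.resize(im,None,fx=4,fy=4,interpolation=cv2.INTER_CUBIC))
```

```text
(no output)
```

View pics/z2.png

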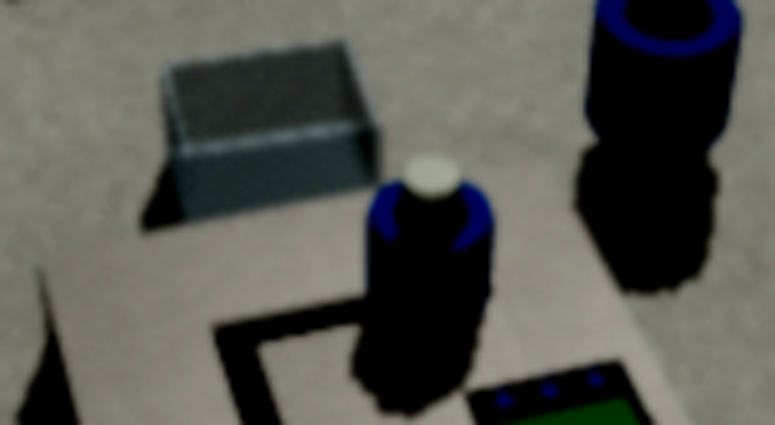

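View pics/z3.png

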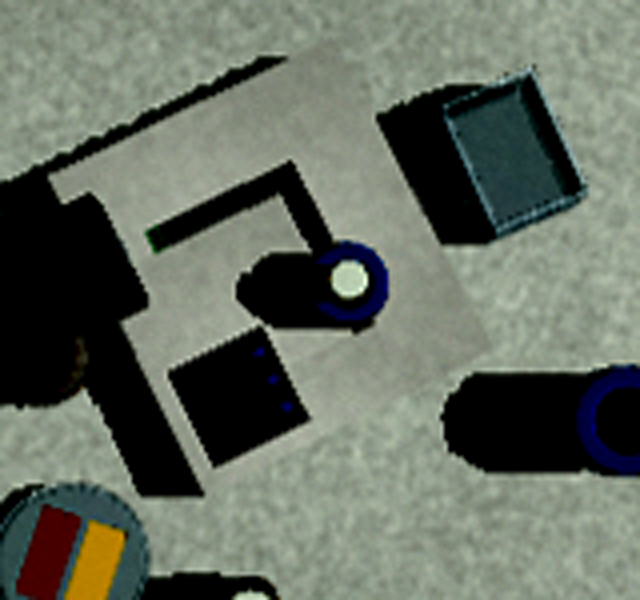

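Run:
```python
from h import *
from fit import full
tj=[(443,105),(530,70),(583,193),(495,238)]  # z3
P=onz('top0',[((x+.5)/4-.5+235,(y+.5)/4-.5+135) for x,y in tj],50); print(P.round(1), np.linalg.norm(np.diff(P,axis=0),axis=1))
print(proj('side0',P).round(1))
print('seen',[((x+.5)/5-.5+245,(y+.5)/5-.5+150) for x,y in [(165,65),(345,40),(378,122),(180,150)]])
D=onz('top0',[full((210,562),4,(200,135))],12); print(D,proj('side0',D))
V=onz('top0',[(297,287)],50); print(V,proj('side0',V))
```

```text
[[ 627.5  -42.    50. ]
 [ 648.9  -91.3   50. ]
 [ 578.8 -121.2   50. ]
 [ 552.3  -71.7   50. ]] [53.70742006 76.15615755 56.16698883]
[[281.2 180.7]
 [277.5 163.7]
 [314.3 159.1]
 [322.3 176.1]]
seen [(277.6, 162.6), (313.6, 157.6), (320.2, 174.0), (280.6, 179.6)]
[[367.97930471 163.63017107  12.        ]] [[409.15858524 306.74404501]]
[[347.07335925  60.68977345  50.        ]] [[428.11551045 243.17766083]]
```

Request:
drive_tool([
  [0,0,0.05],
  [0,0,0.1],
  [0,0,0.15],
  [0,0,0.2],
  [0,0,0.23],
  [0,0,0.23],
], gripper=[0,0,0,0,0,0], twist=[0,0,0,0.0,0.0,0.0])

```text
time_s: 3.4
eef_pos: [467.9, -15.6, 64.0]
ee_rot: [-0.0, 0.97, 0.241, -0.001]
force: [-0.4, -0.0, 0.5]
grip_width: 0.0
```

```bash
python3 - <<'E'
from h import *
cap('side','side2'); e=ctrl.sense()['eef_pos']; print(e)
im=cv2.imread('pics/side2.png')[110:220,300:420]
im=cv2.convertScaleAbs(im,alpha=1.5,beta=0)
big=cv2.resize(im,None,fx=5,fy=5,interpolation=cv2.INTER_CUBIC)
for dz,c in((0,(0,0,255)),(20,(0,255,0)),(40,(255,0,0))):
    q=(proj('side2',e+[0,0,dz])[0]+.5-(300,110))*5-.5; cv2.circle(big,tuple(q.round().astype(int).tolist()),3,c,-1)
cv2.imwrite('pics/z4.png',big)
E
python3 go.py
```

```text
[468.24404088 -15.73029732  64.58525043]
t 3.45 tcp [468.2 -15.7  64.6] reader [-91.5 -28.8] xang rel reader 0.34 tilt [-0.001  0.    -1.   ] F [ 0.5 -0.6  1.4] grip -0.003
```

View pics/z4.png

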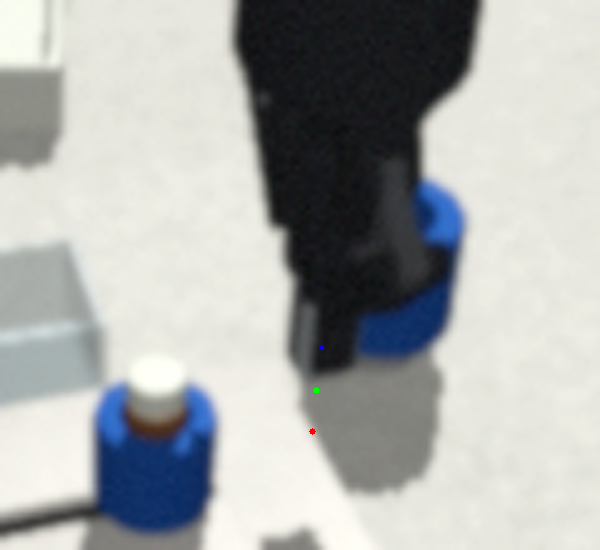

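Run:
```python
from h import *
from fit import full,w
p=np.load('p.npy')
# shadow of jar left; bottle; decoy cup on bench (top): rim centre (765,420) ; shadow round end leftmost (583,420)
a=onz('top0',[full((583,420),4,(200,135))],0); b=onz('top0',[full((765,420),4,(200,135))],52); print(a,b)
c=onz('top0',[full((378,292),4,(200,135))],45); print('holder shadow end',c)
im=cv2.imread('pics/side2.png')[130:290,250:440]
im=cv2.convertScaleAbs(im,alpha=1.5,beta=0)
cv2.imwrite('pics/z5.png',cv2.resize(im,None,fx=4,fy=4,interpolation=cv2.INTER_CUBIC))
cap('top','top2')
im=cv2.imread('pics/top2.png')[135:285,200:400]
cv2.imwrite('pics/top2c.png',cv2.resize(im,None,fx=4,fy=4,interpolation=cv2.INTER_CUBIC))
```

```text
[[451.65336816 -48.44246796   0.        ]] [[ 452.23252709 -143.47064313   52.        ]]
holder shadow end [[519.75948535  71.14147016  45.        ]]
```

View pics/z5.png

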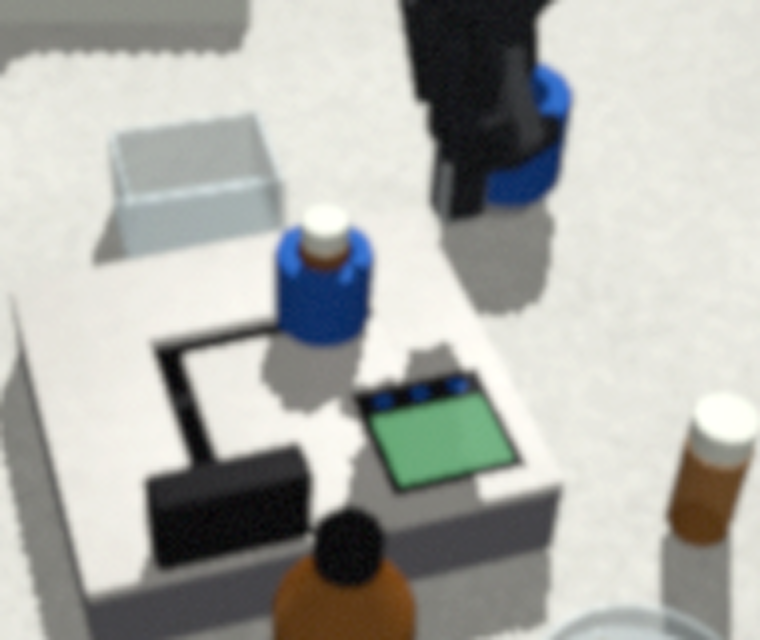

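View pics/top2c.png

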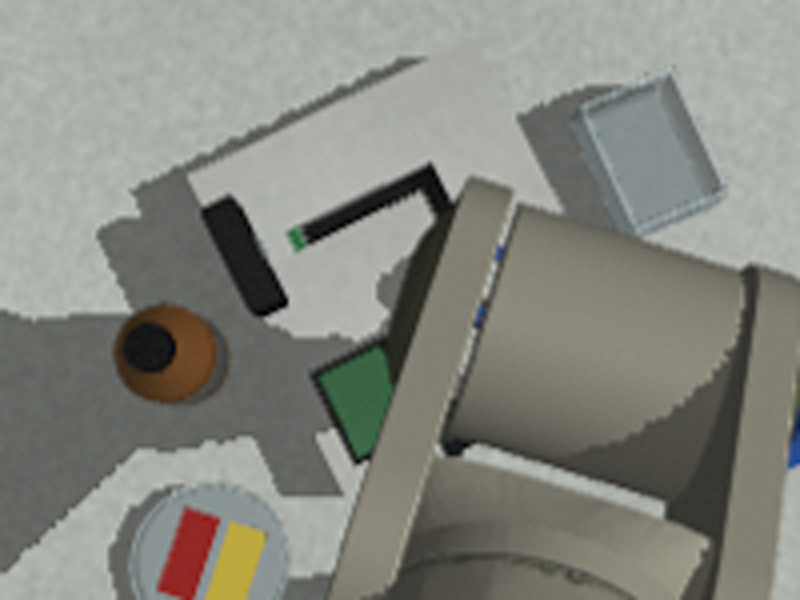

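Run:
```python
from h import *
from fit import *
p=np.load('p.npy')
for P in([468.2,-15.7,64.6],[468.2,9.6,45],[468.2,40,45],[468.2,60,45],[468.2,80,45],[519,71,45],[468,45,45]):
    print(P,((proj('side2',P)[0]+.5-(250,130))*4-.5).round(), ((proj('top2',P)[0]+.5-(200,135))*4-.5).round(),inv(p,np.array([P]))[0].round())
```

```text
[468.2, -15.7, 64.6] [449. 265.] [535. 386.] [-91. -29.]
[468.2, 9.6, 45] [439. 334.] [487. 387.] [-80.  -6.]
[468.2, 40, 45] [430. 383.] [432. 386.] [-66.  21.]
[468.2, 60, 45] [424. 417.] [396. 385.] [-56.  38.]
[468.2, 80, 45] [417. 452.] [360. 384.] [-47.  56.]
[519, 71, 45] [303. 417.] [378. 293.] [-6. 25.]
[468, 45, 45] [429. 391.] [423. 386.] [-64.  25.]
```

Request:
drive_tool([
  [0,0,0.03],
  [0,0,0.06],
  [0,0,0.065],
  [0,0,0.065],
], gripper=[0,0,0,0], twist=[0,0,0,0.0])

```text
time_s: 3.9
eef_pos: [468.2, -15.8, 51.6]
ee_rot: [-0.0, 0.97, 0.241, -0.0]
force: [0.1, -0.3, 0.8]
grip_width: 0.002
```

```bash
cat > z.py <<'E'
from h import *
import sys
f=sys.argv[1]; cap('side',f); e=ctrl.sense()['eef_pos']
im=cv2.imread(f'pics/{f}.png')[130:290,250:440]
big=cv2.resize(cv2.convertScaleAbs(im,alpha=1.5,beta=0),None,fx=4,fy=4,interpolation=cv2.INTER_CUBIC)
for dz,c in((0,(0,0,255)),(20,(0,255,0))):
    q=(proj(f,e+[0,0,dz])[0]+.5-(250,130))*4-.5; cv2.circle(big,tuple(q.round().astype(int).tolist()),3,c,-1)
cv2.imwrite(f'pics/{f}z.png',big)
E
python3 z.py s3; python3 go.py
```

```text
t 3.95 tcp [468.4 -15.8  51.9] reader [-91.4 -28.9] xang rel reader 0.33 tilt [-0.  0. -1.] F [ 0.4 -0.5  0.2] grip 0.001
```

View pics/s3z.png

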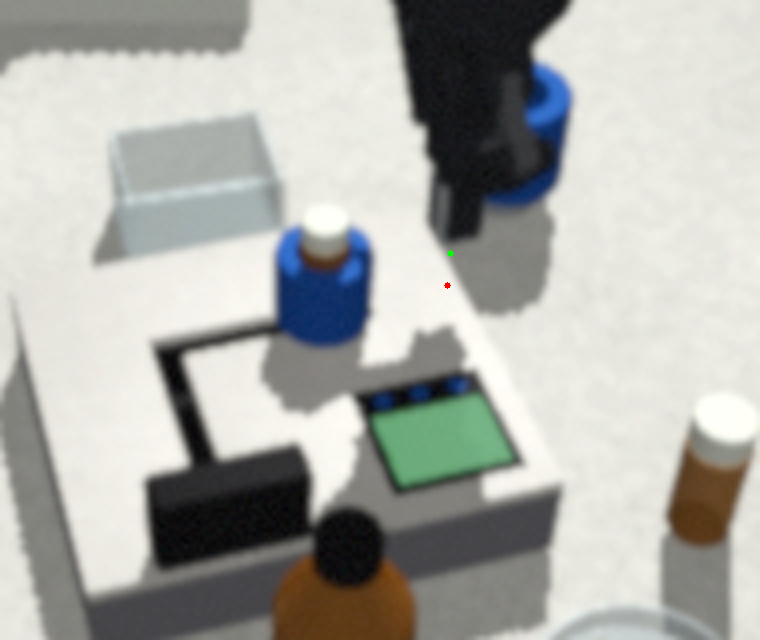

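Request:
drive_tool([
  [0,0,0.01],
  [0,0,0.02],
  [0,0,0.03],
  [0,0,0.04],
  [0,0,0.04],
], gripper=[0,0,0,0,0], twist=[0,0,0,0.0,0])

```text
time_s: 4.45
eef_pos: [468.2, -15.7, 43.6]
ee_rot: [-0.0, 0.97, 0.241, -0.0]
force: [-0.1, 0.3, -0.9]
grip_width: -0.003
```

```bash
python3 z.py s4; python3 go.py
```

```text
t 4.5 tcp [468.3 -15.7  43.8] reader [-91.4 -28.8] xang rel reader 0.33 tilt [-0.  0. -1.] F [-0.5  1.   1. ] grip 0.002
```

View pics/s4z.png

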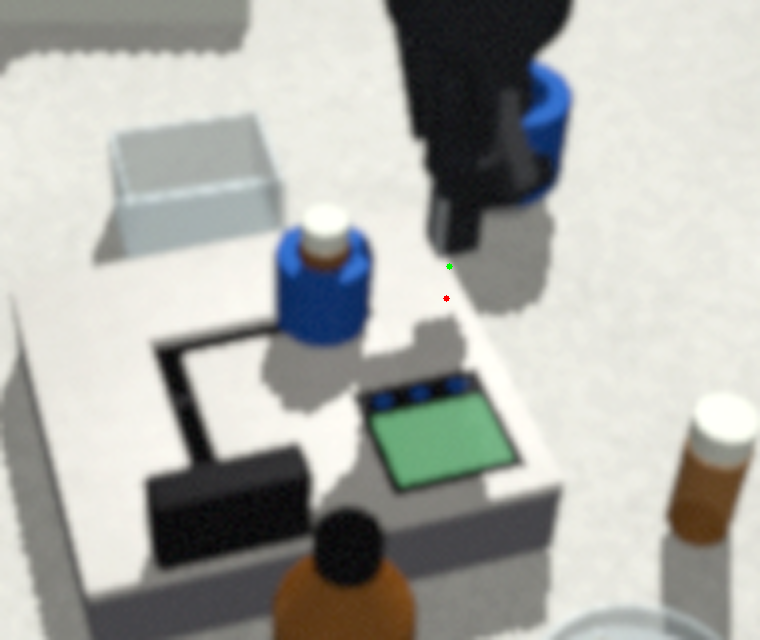

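Request:
drive_tool([
  [0,0,0.015],
  [0,0,0.03],
  [0,0,0.04],
  [0,0,0.05],
  [0,0,0.06],
  [0,0,0.06],
], gripper=[0,0,0,0,0,0], twist=[0,0,0,0,0.0,0])

```text
time_s: 5.1
eef_pos: [468.2, -15.8, 31.6]
ee_rot: [-0.0, 0.97, 0.241, -0.0]
force: [-0.7, -0.4, 0.7]
grip_width: 0.005
```

```bash
python3 z.py s5; python3 go.py
```

```text
t 5.15 tcp [468.3 -15.8  31.8] reader [-91.4 -28.9] xang rel reader 0.33 tilt [-0.  0. -1.] F [ 0.2 -0.  -0.3] grip 0.002
```

View pics/s5z.png

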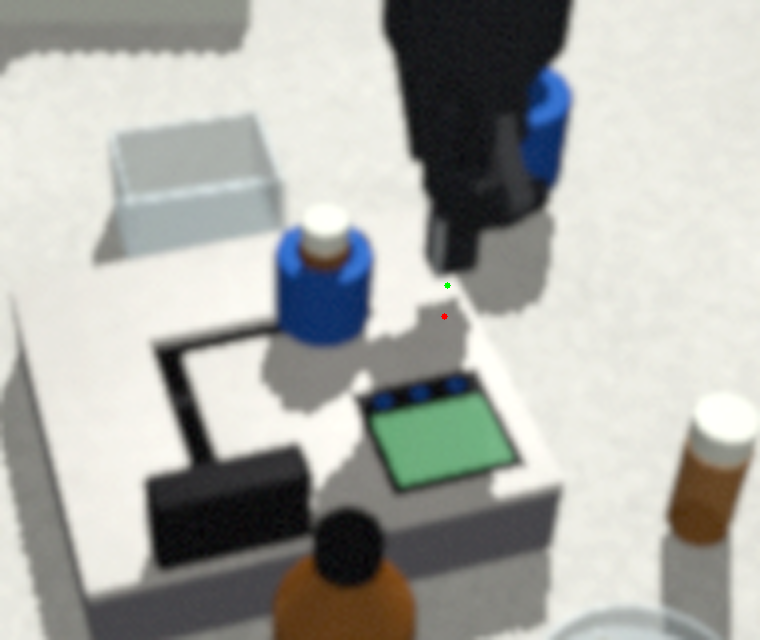

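Run:
```python
from h import *
im=cv2.imread('pics/s5.png')[60:210,300:430].astype(float)
im=np.clip(im*3,0,255).astype(np.uint8)
cv2.imwrite('pics/z6.png',cv2.resize(im,None,fx=4,fy=4,interpolation=cv2.INTER_CUBIC))
```

```text
(no output)
```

View pics/z6.png

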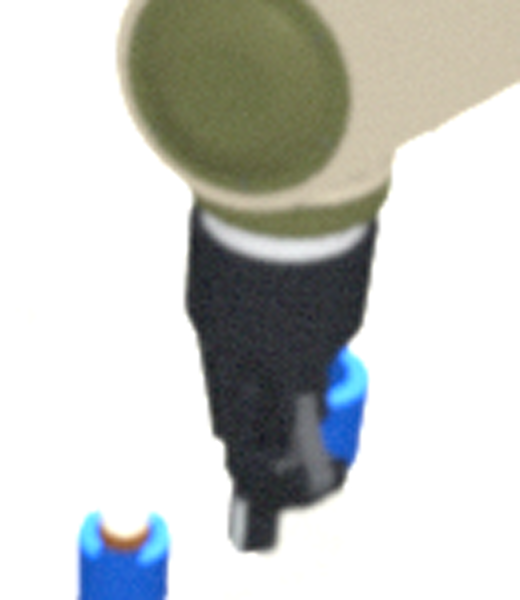

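Run:
```python
from h import *
from fit import inv
p=np.load('p.npy')
for uv in((440,275),(475,268),(430,262)):
    for z in(52,58):
        P=onz('s5',[(uv[0]+.5)/4-.5+250,(uv[1]+.5)/4-.5+130],z); print(uv,z,P.round(1),inv(p,P).round(1))
# cup base & cap from side
for uv,z in(((324,213),103),):
    P=onz('s5',[(uv[0]+.5)/4-.5+250,(uv[1]+.5)/4-.5+130],z); print('cap',P,inv(p,P))
# tip shadow
for uv in((418,303),(455,296)):
    P=onz('s5',[(uv[0]+.5)/4-.5+250,(uv[1]+.5)/4-.5+130],45); print('shadow start',P,inv(p,P))
```

```text
(440, 275) 52 [[472.3 -21.5  52. ]] [[-90.5 -35.8]]
(440, 275) 58 [[471.9 -15.1  58. ]] [[-87.9 -29.9]]
(475, 268) 52 [[457.1 -29.5  52. ]] [[-107.7  -35.8]]
(475, 268) 58 [[456.9 -23.   58. ]] [[-104.9  -30. ]]
(430, 262) 52 [[478.  -29.3  52. ]] [[-89.1 -45.3]]
(430, 262) 58 [[477.6 -22.8  58. ]] [[-86.5 -39.4]]
cap [[523.25625333   4.16510007 103.        ]] [[-33.49412311 -36.63516088]]
shadow start [[480.26334804  -8.31444283  45.        ]] [[-77.37574931 -27.77334516]]
shadow start [[464.19644576 -16.35868502  45.        ]] [[-95.34114108 -27.45730754]]
```

Request:
drive_tool([
  [0,0,0.012],
  [0,0,0.025],
  [0.02,0,0.025],
  [0.04,0,0.025],
  [0.06,0,0.025],
  [0.08,0,0.025],
  [0.1,0,0.025],
  [0.11,0,0.025],
  [0.12,0,0.025],
  [0.12,0,0.025],
], gripper=[0,0,0,0,0,0,0,0,0,0], twist=[0,0,0,0,0,0,0,0,0.0,0])

```text
time_s: 6.15
eef_pos: [489.7, -4.4, 26.9]
ee_rot: [0.0, 0.97, 0.241, 0.0]
force: [0.7, 0.5, -0.1]
grip_width: 0.001
```

```bash
python3 z.py s6; python3 go.py
```

```text
t 6.2 tcp [489.6  -4.5  26.9] reader [-67.4 -28.7] xang rel reader 0.33 tilt [-0. -0. -1.] F [-0.7  0.1  0.1] grip -0.003
```

View pics/s6z.png

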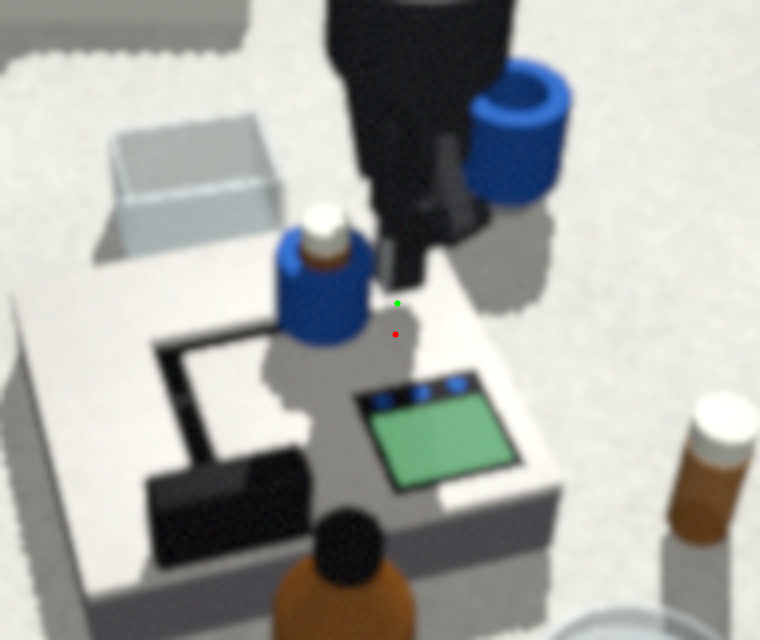

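Request:
drive_tool([
  [0.01,0,0],
  [0.02,0,0],
  [0.03,0,0],
  [0.04,0,0],
  [0.05,0,0],
  [0.06,0,0],
], gripper=[0,0,0,0,0,0], twist=[0,0,0,0,0,0])

```text
time_s: 6.8
eef_pos: [500.3, 1.2, 26.9]
ee_rot: [-0.0, 0.97, 0.241, -0.0]
force: [-2.4, -0.7, 2.1]
grip_width: -0.0
```

```bash
python3 z.py s7; python3 go.py
```

```text
t 6.85 tcp [500.5   1.3  26.9] reader [-55.  -28.7] xang rel reader 0.33 tilt [ 0.  0. -1.] F [-0.8 -0.3  0.4] grip 0.0
```

View pics/s7z.png

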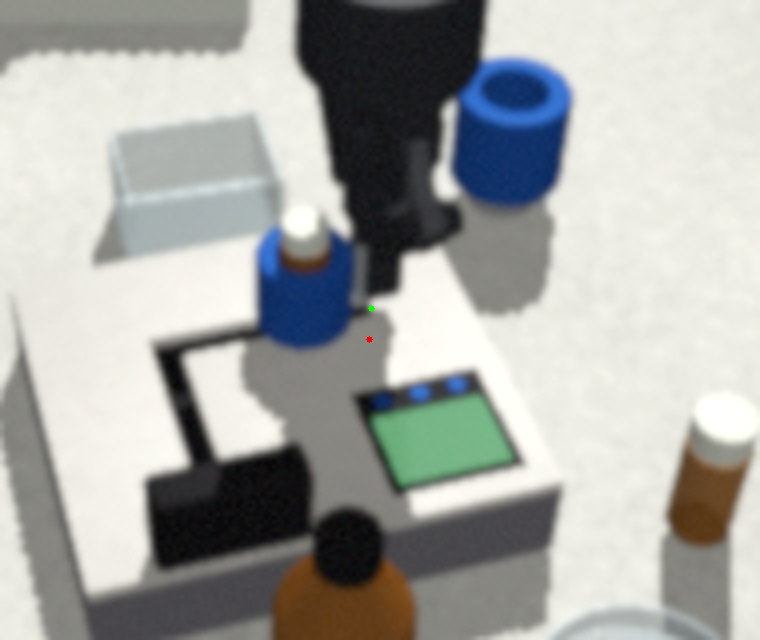

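Request:
drive_tool([
  [0.01,0,0],
  [0.025,0,0],
  [0.045,0,0],
  [0.065,0,0],
  [0.085,0,0],
  [0.105,0,0],
  [0.125,0,0],
  [0.145,0,0],
  [0.165,0,0],
  [0.185,0,0],
  [0.205,0,0],
  [0.225,0,0],
  [0.245,0,0],
  [0.255,0,0],
  [0.26,0,0],
  [0.26,0,0],
], gripper=[0,0,0,0,0,0,0,0,0,0,0,0,0,0,0,0], twist=[0,0,0,0,0,0,0,0,0,0,0,0,0,0,0,0])

```text
time_s: 8.45
eef_pos: [546.4, 25.4, 26.9]
ee_rot: [0.0, 0.97, 0.241, 0.0]
force: [-0.6, 0.1, 0.3]
grip_width: 0.003
```

```bash
python3 z.py s8; python3 go.py
```

```text
t 8.5 tcp [546.5  25.4  27. ] reader [ -3.1 -28.6] xang rel reader 0.33 tilt [ 0.001 -0.    -1.   ] F [ 0.2  0.4 -0.2] grip -0.0
```

View pics/s8z.png

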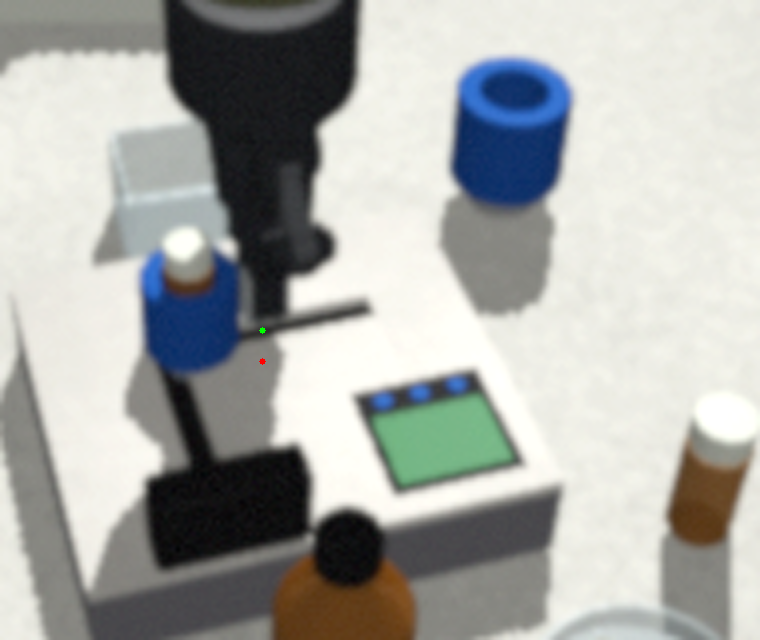

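Request:
drive_tool([
  [0.01,0,0],
  [0.02,0,0],
  [0.03,0,0],
  [0.04,0,0],
], gripper=[0,0,0,0], twist=[0,0,0,0])

```text
time_s: 8.9
eef_pos: [553.4, 29.2, 27.0]
ee_rot: [0.0, 0.97, 0.241, 0.0]
force: [-1.5, -1.0, 1.6]
grip_width: 0.0
```

```bash
python3 go.py
```

```text
t 8.9 tcp [553.4  29.2  27. ] reader [  4.8 -28.4] xang rel reader 0.33 tilt [ 0. -0. -1.] F [-1.5 -1.   1.6] grip 0.0
```

1 mm steps now, watching force.

Request:
drive_tool([
  [0.005,0,0],
  [0.008,0,0],
], gripper=[0,0], twist=[0,0])

```text
time_s: 9.1
eef_pos: [554.7, 29.9, 26.9]
ee_rot: [0.0, 0.97, 0.241, 0.0]
force: [-1.6, -1.9, 2.3]
grip_width: -0.004
```

Request:
drive_tool([
  [0.004,0,0],
], gripper=[0], twist=[0])

```text
time_s: 9.2
eef_pos: [555.3, 30.3, 26.9]
ee_rot: [0.0, 0.97, 0.241, -0.0]
force: [-2.8, -1.2, 1.4]
grip_width: -0.004
```

```bash
python3 z.py s9; python3 go.py
```

```text
t 9.25 tcp [555.4  30.4  26.9] reader [  7.2 -28.3] xang rel reader 0.33 tilt [ 0. -0. -1.] F [-1.  -0.6  0.9] grip -0.001
```

View pics/s9z.png

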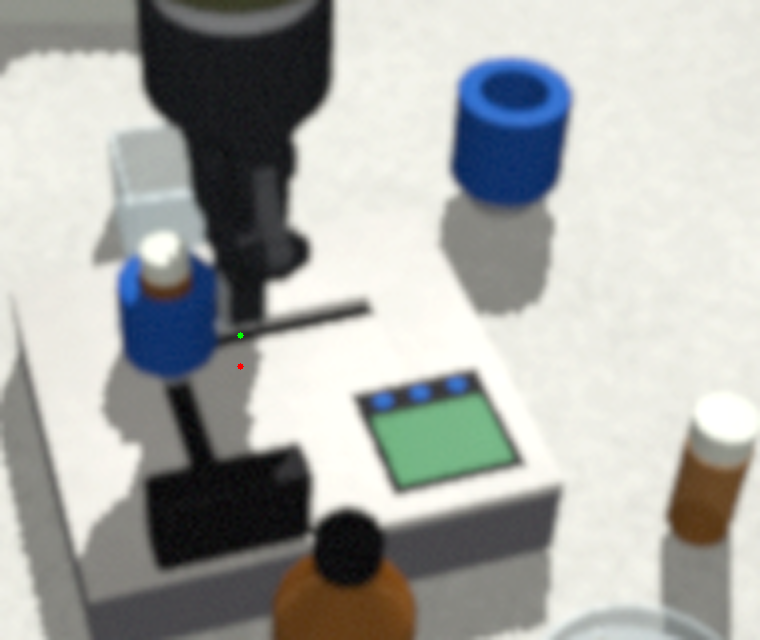

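Request:
drive_tool([
  [0.004,0,0],
], gripper=[0], twist=[0])

```text
time_s: 9.35
eef_pos: [556.0, 30.7, 26.9]
ee_rot: [0.0, 0.97, 0.241, -0.0]
force: [-1.0, -0.9, 1.7]
grip_width: -0.001
```

Request:
drive_tool([
  [0.004,0,0],
], gripper=[0], twist=[0])

```text
time_s: 9.45
eef_pos: [556.7, 31.1, 26.9]
ee_rot: [-0.0, 0.97, 0.241, -0.0]
force: [-2.3, -1.1, 1.7]
grip_width: 0.001
```

Request:
drive_tool([
  [0.004,0,0],
], gripper=[0], twist=[0])

```text
time_s: 9.55
eef_pos: [557.4, 31.5, 26.9]
ee_rot: [0.0, 0.97, 0.241, -0.0]
force: [-2.1, -1.3, 1.2]
grip_width: -0.001
```

Request:
drive_tool([
  [0.004,0,0],
], gripper=[0], twist=[0])

```text
time_s: 9.65
eef_pos: [558.2, 31.8, 26.9]
ee_rot: [0.0, 0.97, 0.241, 0.0]
force: [-2.5, -0.6, 1.8]
grip_width: -0.005
```

```bash
python3 z.py s10; python3 go.py
```

```text
t 9.7 tcp [558.3  31.9  26.9] reader [ 10.4 -28.3] xang rel reader 0.34 tilt [ 0.  0. -1.] F [-1.7 -0.2  1. ] grip -0.005
```

Request:
drive_tool([
  [0.004,0,0],
], gripper=[0], twist=[0])

```text
time_s: 9.8
eef_pos: [558.8, 32.2, 26.9]
ee_rot: [0.0, 0.97, 0.241, -0.0]
force: [-4.5, -2.1, 3.3]
grip_width: 0.0
```

Request:
drive_tool([
  [0.004,0,0],
], gripper=[0], twist=[0])

```text
time_s: 9.9
eef_pos: [558.8, 32.3, 26.9]
ee_rot: [0.0, 0.97, 0.242, -0.001]
force: [-8.7, -5.3, 6.9]
grip_width: -0.001
```

Request:
drive_tool([
  [-0.01,0,0],
  [-0.03,0,0],
  [-0.06,0,0],
  [-0.1,0,0],
  [-0.13,0,-0.05],
  [-0.13,0,-0.15],
  [-0.13,0,-0.25],
  [-0.13,0,-0.35],
  [-0.13,0,-0.42],
  [-0.13,0.05,-0.45],
  [-0.13,0.12,-0.45],
  [-0.13,0.2,-0.45],
  [-0.1,0.27,-0.45],
  [-0.05,0.3,-0.45],
  [0,0.3,-0.45],
  [0.05,0.3,-0.45],
  [0.1,0.3,-0.45],
  [0.145,0.3,-0.45],
  [0.145,0.3,-0.45],
  [0.145,0.3,-0.45],
], gripper=[0,0,0,0,0,0,0,0,0,0,0,0,0,0,0,0,0,0,0,0], twist=[0,0,0,0,0,0,0,0,0,-0.09,-0.18,-0.27,-0.36,-0.45,-0.54,-0.63,-0.72,-0.81,-0.9,-1])

```text
time_s: 11.9
eef_pos: [613.2, -6.9, 117.6]
ee_rot: [0.0, 0.516, 0.857, 0.0]
force: [-0.4, -0.1, -0.8]
grip_width: -0.004
```

```bash
python3 z.py s11; python3 go.py 40 -88 27 90; python3 look.py 11
```

```text
t 11.95 tcp [613.1  -7.  117.6] reader [ 40.9 -88.1] xang rel reader 90.71 tilt [ 0.001 -0.    -1.   ] F [-0.5  0.4 -0.7] grip -0.001
dp [ 0.0009 -0.0049  0.4531] twist 0.0079
```

View pics/s11z.png

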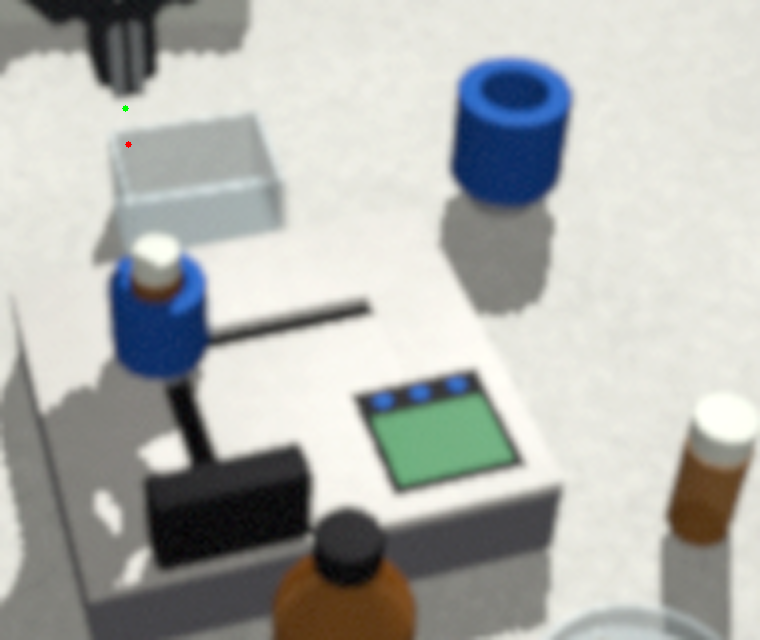

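View pics/top11c.png

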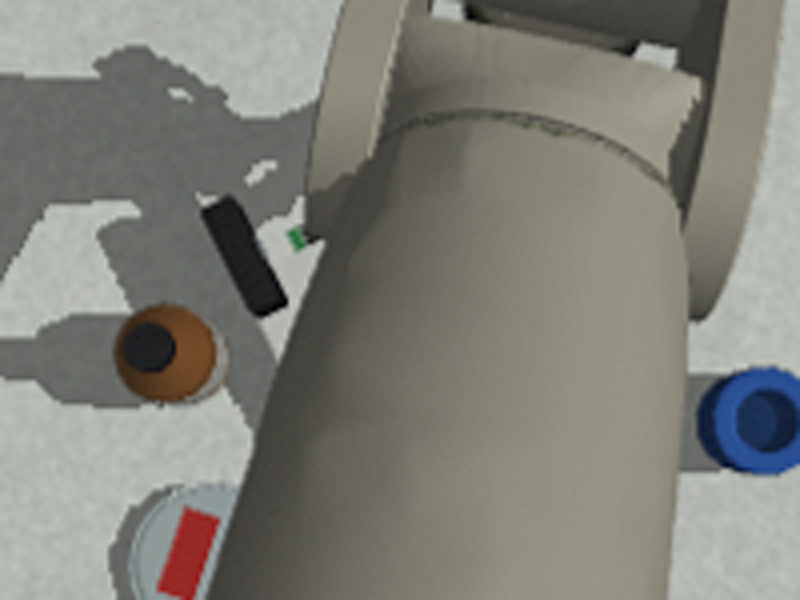

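Request:
drive_tool([
  [0,-0.003,0.08],
  [0,-0.005,0.18],
  [0,-0.005,0.28],
  [0,-0.005,0.35],
  [0,-0.005,0.4],
  [0,-0.005,0.43],
  [0,-0.005,0.453],
  [0,-0.005,0.453],
], gripper=[0,0,0,0,0,0,0,0], twist=[0.008,0.008,0.008,0.008,0.008,0.008,0.008,0.008])

```text
time_s: 12.85
eef_pos: [612.4, -7.3, 26.2]
ee_rot: [-0.0, 0.524, 0.852, -0.0]
force: [-0.4, -0.7, 1.1]
grip_width: -0.002
```

```bash
python3 z.py s12; python3 go.py 40 -65 27 90
```

```text
t 12.9 tcp [612.6  -7.4  26.6] reader [ 40.3 -88.2] xang rel reader 89.19 tilt [ 0. -0. -1.] F [ 0.1 -0.   1.2] grip 0.001
dp [ 0.1161 -0.0033 -0.002 ] twist -0.009
```

View pics/s12z.png

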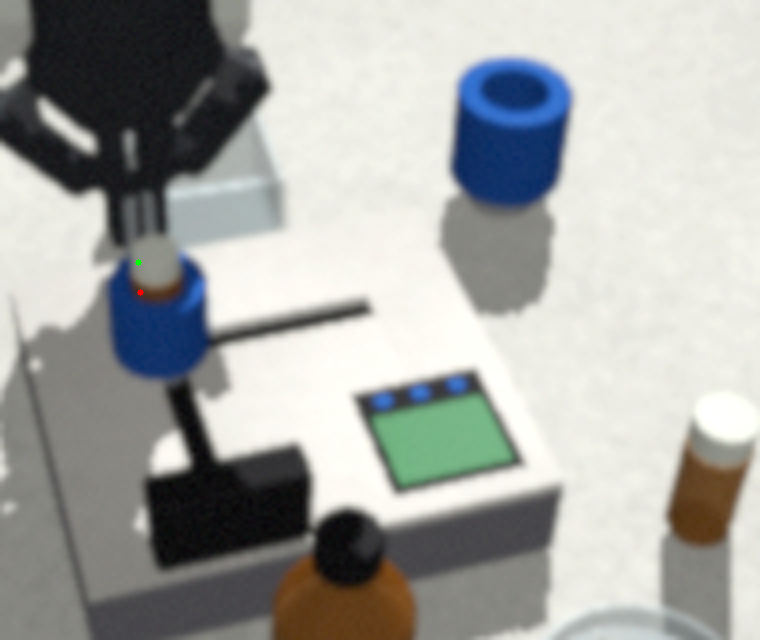

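Request:
drive_tool([
  [0.015,0,0],
  [0.03,0,0],
  [0.05,0,0],
  [0.07,0,0],
  [0.09,0,0],
  [0.105,0,0],
  [0.12,0,0],
  [0.13,0,0],
  [0.14,0,0],
  [0.15,0,0],
  [0.16,0,0],
  [0.17,0,0],
], gripper=[0,0,0,0,0,0,0,0,0,0,0,0], twist=[0,0,0,0,0,0,0,0,0,0,0,0])

```text
time_s: 14.1
eef_pos: [597.0, 23.1, 26.3]
ee_rot: [0.0, 0.524, 0.852, 0.0]
force: [0.2, -1.0, -0.1]
grip_width: 0.002
```

```bash
python3 z.py s13; python3 go.py
```

```text
t 14.15 tcp [596.9  23.4  26.3] reader [ 40.7 -53.7] xang rel reader 89.22 tilt [-0.  0. -1.] F [ 0.2 -0.8  0.4] grip -0.002
```

View pics/s13z.png

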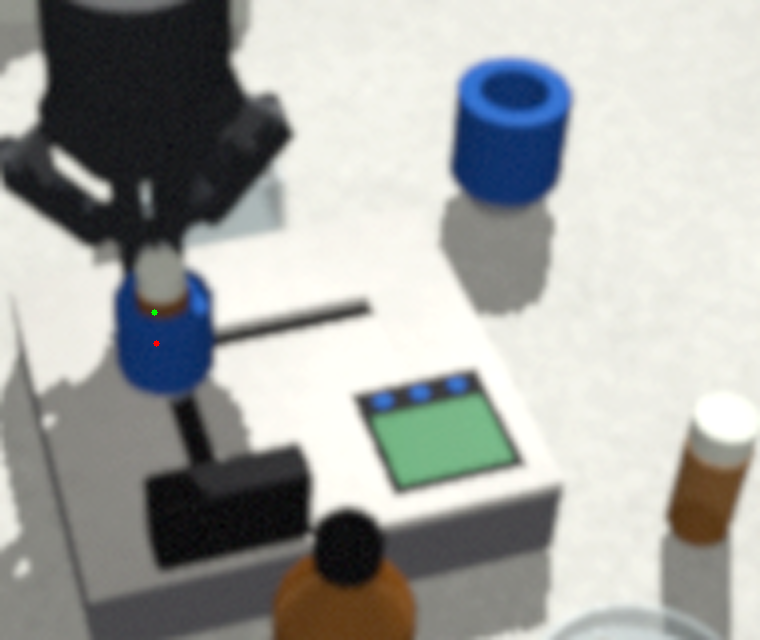

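Request:
drive_tool([
  [0.01,0,0],
  [0.025,0,0],
  [0.045,0,0],
  [0.065,0,0],
  [0.085,0,0],
  [0.105,0,0],
  [0.125,0,0],
  [0.145,0,0],
  [0.165,0,0],
  [0.185,0,0],
  [0.205,0,0],
  [0.225,0,0],
  [0.24,0,0],
  [0.25,0,0],
  [0.26,0,0],
  [0.265,0,0],
  [0.265,0,0],
], gripper=[0,0,0,0,0,0,0,0,0,0,0,0,0,0,0,0,0], twist=[0,0,0,0,0,0,0,0,0,0,0,0,0,0,0,0,0])

```text
time_s: 15.85
eef_pos: [573.0, 70.5, 26.2]
ee_rot: [-0.0, 0.524, 0.852, 0.0]
force: [0.1, 0.3, -0.2]
grip_width: 0.0
```

```bash
python3 z.py s14; python3 go.py
```

```text
t 15.9 tcp [573.   70.5  26.2] reader [41.3 -0.9] xang rel reader 89.2 tilt [-0.  0. -1.] F [0.2 0.4 0.5] grip -0.001
```

View pics/s14z.png

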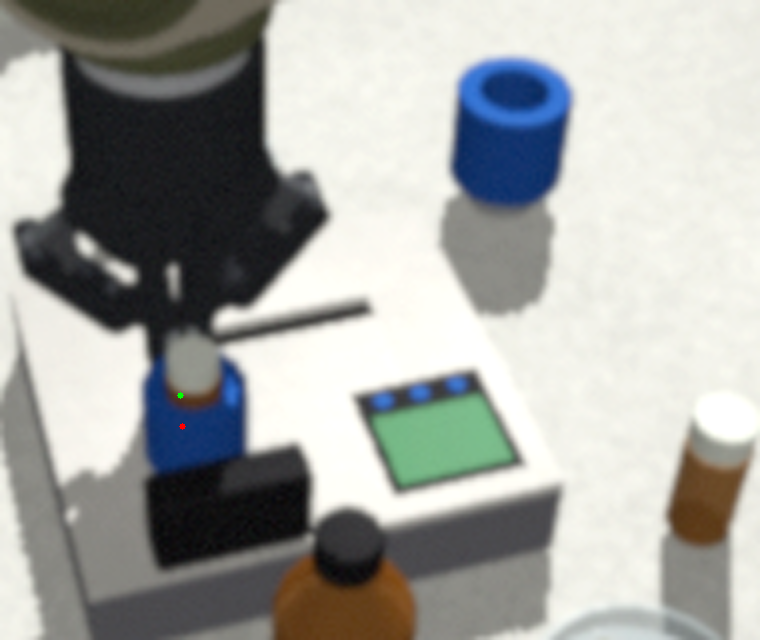

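Request:
drive_tool([
  [0.01,0,0],
  [0.02,0,0],
  [0.03,0,0],
  [0.035,0,0],
], gripper=[0,0,0,0], twist=[0,0,0,0])

```text
time_s: 16.3
eef_pos: [569.8, 76.8, 26.2]
ee_rot: [-0.0, 0.524, 0.852, -0.0]
force: [1.4, -0.6, 0.8]
grip_width: -0.003
```

Request:
drive_tool([
  [0.004,0,0],
  [0.008,0,0],
], gripper=[0,0], twist=[0,0])

```text
time_s: 16.5
eef_pos: [569.2, 78.1, 26.3]
ee_rot: [-0.0, 0.524, 0.852, -0.0]
force: [0.6, -0.5, -0.0]
grip_width: 0.001
```

Request:
drive_tool([
  [0.004,0,0],
], gripper=[0], twist=[0])

```text
time_s: 16.6
eef_pos: [568.9, 78.8, 26.3]
ee_rot: [-0.0, 0.524, 0.852, 0.0]
force: [0.5, -0.8, 0.3]
grip_width: 0.001
```

```bash
python3 go.py
```

```text
t 16.6 tcp [568.9  78.8  26.3] reader [41.5  8.4] xang rel reader 89.21 tilt [-0.  0. -1.] F [ 0.5 -0.8  0.3] grip 0.001
```

Request:
drive_tool([
  [0.004,0,0],
], gripper=[0], twist=[0])

```text
time_s: 16.7
eef_pos: [568.5, 79.5, 26.3]
ee_rot: [-0.0, 0.524, 0.852, -0.0]
force: [1.1, -1.0, 0.1]
grip_width: 0.0
```

Request:
drive_tool([
  [0.004,0,0],
], gripper=[0], twist=[0])

```text
time_s: 16.8
eef_pos: [568.5, 79.9, 26.5]
ee_rot: [0.0, 0.524, 0.852, -0.0]
force: [2.6, -4.4, 0.6]
grip_width: 0.003
```

Request:
drive_tool([
  [0.004,0,0],
], gripper=[0], twist=[0])

```text
time_s: 16.9
eef_pos: [568.5, 80.3, 26.7]
ee_rot: [0.001, 0.524, 0.852, 0.0]
force: [2.8, -6.9, 2.1]
grip_width: -0.003
```

```bash
python3 z.py s15; python3 go.py; python3 look.py 15
```

```text
t 16.95 tcp [568.6  80.3  26.8] reader [41.9  9.8] xang rel reader 89.21 tilt [ 0.002 -0.001 -1.   ] F [ 2.1 -4.   0.7] grip 0.002
```

View pics/s15z.png

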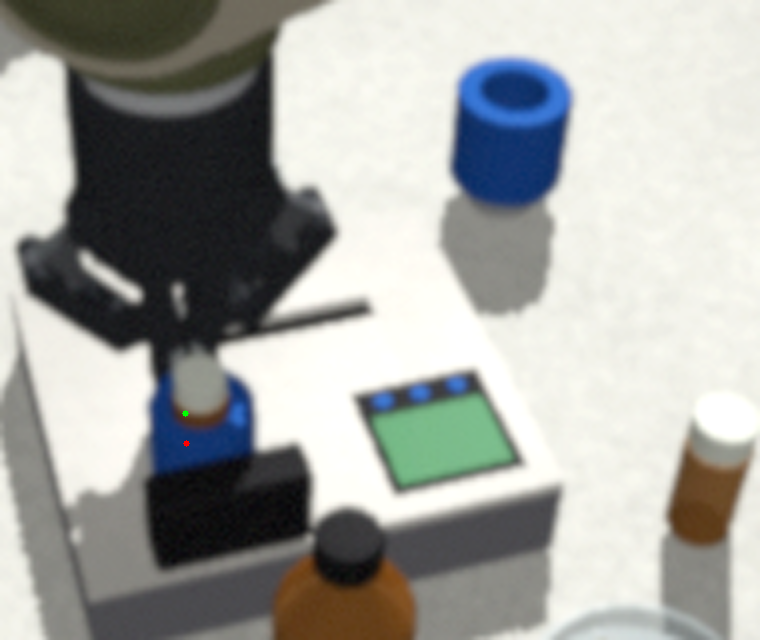

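View pics/top15c.png

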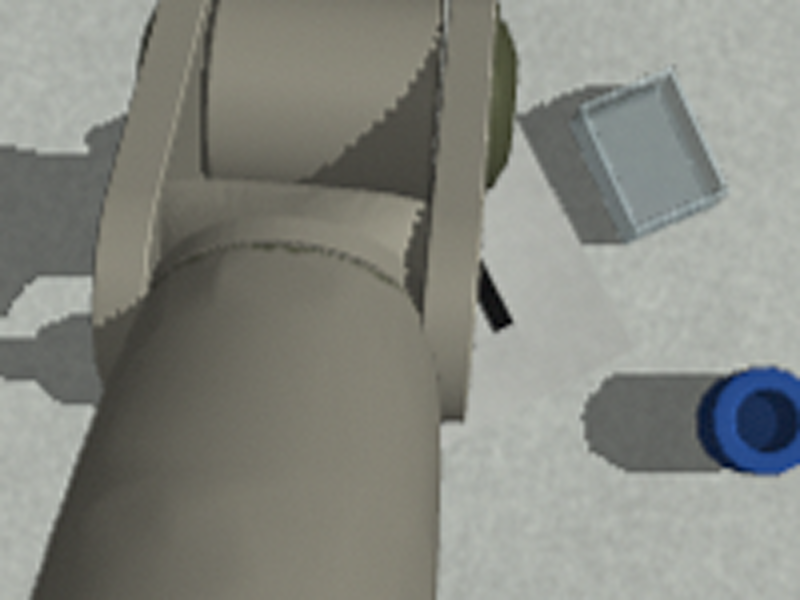

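Request:
drive_tool([
  [0.005,0,0],
], gripper=[0], twist=[0])

```text
time_s: 17.15
eef_pos: [568.6, 80.6, 27.0]
ee_rot: [0.002, 0.524, 0.852, 0.0]
force: [4.3, -10.3, 2.5]
grip_width: -0.0
```

Request:
drive_tool([
  [0.004,0,0],
], gripper=[0], twist=[0])

```text
time_s: 17.25
eef_pos: [568.7, 80.9, 27.3]
ee_rot: [0.002, 0.524, 0.852, 0.0]
force: [5.8, -11.2, 3.4]
grip_width: -0.002
```

```bash
python3 z.py s16; python3 go.py
```

```text
t 17.3 tcp [568.7  81.   27.3] reader [42.4 10.4] xang rel reader 89.21 tilt [ 0.004 -0.003 -1.   ] F [ 5.2 -9.2  2.7] grip -0.005
```

Request:
drive_tool([
  [-0.01,0,0],
  [-0.025,0,0],
  [-0.05,0,0],
  [-0.08,0,0],
  [-0.12,0,0],
  [-0.17,0,0],
  [-0.22,0,0],
  [-0.25,0,-0.05],
  [-0.25,0,-0.15],
  [-0.25,0,-0.3],
  [-0.25,0,-0.5],
  [-0.25,0,-0.7],
  [-0.25,0,-0.8],
  [-0.4,0,-0.8],
  [-0.6,0,-0.8],
  [-0.8,0,-0.8],
], gripper=[0,0,0,0,0,0,0,0,0,0,0,0,0,0,0,0], twist=[0,0,0,0,0,0,0,0,0,0,0,0,0,0,0,0])

```text
time_s: 18.9
eef_pos: [639.7, -61.6, 187.6]
ee_rot: [0.001, 0.524, 0.852, 0.0]
force: [-0.0, 0.6, -0.6]
grip_width: -0.0
```

```bash
python3 go.py; python3 look.py 17
```

```text
t 18.9 tcp [639.7 -61.6 187.6] reader [  39.3 -148.8] xang rel reader 89.25 tilt [ 0.001 -0.    -1.   ] F [-0.   0.6 -0.6] grip -0.0
```

View pics/side17c.png

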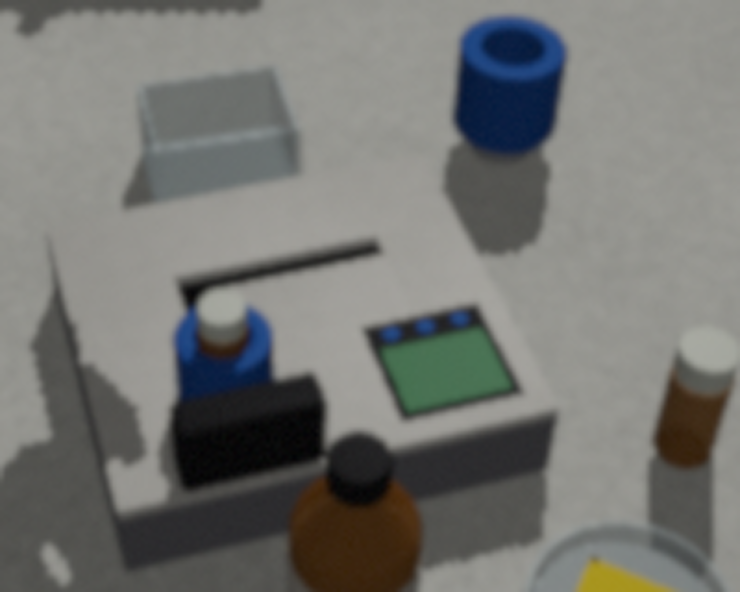

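View pics/top17c.png

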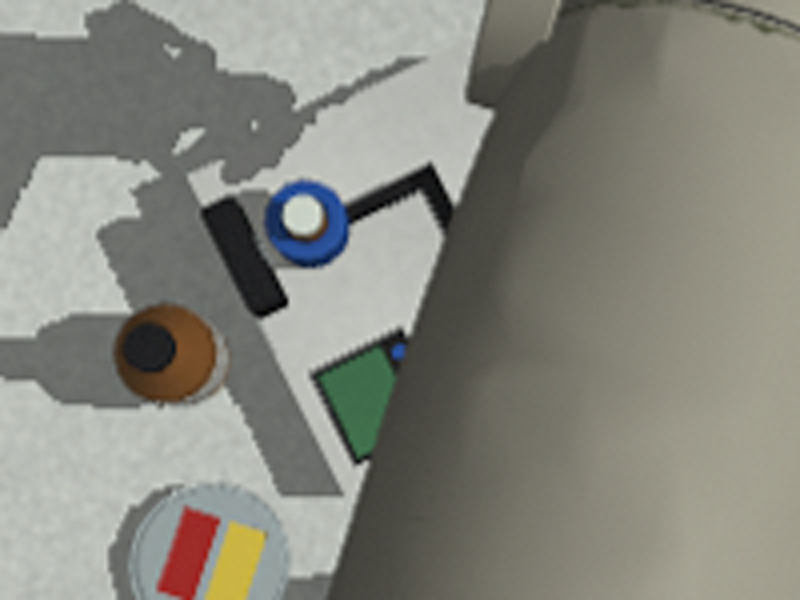

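Run:
```python
from h import *
from fit import *
p=np.load('p.npy')
K,t,M,im=load('top17')
c=cv2.cvtColor(im,cv2.COLOR_RGB2HSV)[135:285,200:330]
m=cv2.inRange(c,(105,120,40),(130,255,255)); m[110:]=0; m[:, 90:]=0
n,l,s,ce=cv2.connectedComponentsWithStats(m); i=1+s[1:,4].argmax(); 
ct=np.vstack(cv2.findContours((l==i).astype(np.uint8),cv2.RETR_EXTERNAL,cv2.CHAIN_APPROX_NONE)[0])
(x,y),r=cv2.minEnclosingCircle(ct); print(s[i],x+200,y+135,r)
for z in(85,80): P=onz('top17',[[x+200,y+135]],z); print(z,P,inv(p,P))
q=onz('top17',full([(303,214)],4,(200,135)),103); print('cap',inv(p,q))
# predicted pixel of rim centre for y=41.5 and 36
for yy in(41.5,37.5): print(yy,proj('top17',w(p,[[40,yy,85]])), ((proj('top17',w(p,[[40,yy,103]]))+.5-(200,135))*4-.5))
# detector as measured: top face front edge y at z85
print(inv(p,onz('top17',full([(288,300),(232,196)],4,(200,135)),85)))
```

```text
[ 67  45  21  22 222] 276.5 190.5 10.700567245483398
85 [[551.39289496 107.86619011  85.        ]] [[39.48998507 42.22488369]]
80 [[552.15805357 108.30818402  80.        ]] [[40.37284776 42.26202922]]
cap [[41.83596747 41.99619428]]
41.5 [[276.70231098 190.13746347]] [[305.4117318  216.70871421]]
37.5 [[278.39845573 189.30962435]] [[312.35763603 213.32138175]]
[[ 7.32840922 69.27827282]
 [70.61587314 71.61051812]]
```

```bash
python3 -c "
from h import *
print(job.finish_job())"
```

```text
the job is handed in; nothing more can be done
None
```

I pushed the blue holder along the slot to the corner and then fully home in front of the detector head. The job is handed in; it gave no verdict. The arm's clock read about 19 s of the 58 s allowed.

**The push:** I used the shut fingertips only, first along the long arm, then along the short arm after turning the hand 90 degrees. At each end the holder stalled, at about 12 N horizontal or less, against the 35 N limit.

**Last checks (top camera):**

| Check | Measured | Wanted |
|---|---|---|
| Holder centre, reader frame | about (40, 42) mm | (40, 41.5) mm |
| Vial cap centre, reader frame | about (42, 42) mm | over the holder |

- **Vial:** it still stands in its cup in both views, with no sign that the hand touched it.
- **Bottle, jar and dish:** they look unmoved in the last pictures, but I did not measure them.
- **Hand:** it is raised and clear of everything, and the force reads near zero.

**Disagreements:**
- **Fingertip height:** the fingertips looked some 20–30 mm higher than the reported TCP, both in the side picture and by their shadow. I set the pushing height by picture and force instead; with the TCP reading well below deck height, nothing touched the deck.
- **Side camera:** it put the vial cap about 7 mm off in y compared with the top camera, so I relied on the top camera and on contact for position.
- **Push offset:** the finger-to-holder distance came out about 30.5 mm, not the 33 mm I had assumed from the pad width.

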